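Start up the ultrasonic jewellery cleaner

ROBOT

A 6-joint arm with a two-finger parallel gripper is mounted at the origin on the work surface. World frame = base frame: x ahead of the robot, y to its left, z up, the work surface at z = 0. Lengths are in m, angles in rad, forces in N, time in s.
With the tool pointing down it reaches from about 0.275 to 0.875 m from the base axis. Payload 12.5 kg.
Tool frame: the origin (TCP) lies midway between the tips of the shut fingers; the grasp point (between the pads) lies 19 mm behind it; z points along the fingers, x is the direction in which the jaws open and shut, and the axes are right-handed (so a half turn about z gives the same grasp; the last joint's range is limited). The gripper opens to 85 mm and grips with 20 to 120 N. Pads are 22 mm wide; open, the fingers measure 114 mm over their backs; the gripper's body (76 mm by 85 mm) begins 54 mm behind the grasp point. The pads swing forward as they close: fully open they stand 13 mm farther back than shut.
Start: joints at [-1.339, 0.351, 1.652, -0, 1.139, -0.085], TCP at [0.171, -0.523, 0.231] pointing down, gripper open.
Joint ranges: [-2.75, 2.75], [-0.79, 2.1], [0.01, 2.65], [-1.57, 4.71], [0.07, 3.14], [-2.87, 2.87]. Speed limits (rad/s): [2.22, 2.22, 2.79, 3.14, 3.14, 3.14].

INTERFACE

Orientations are given as a rotation vector (axis times angle).
In Python, from cell import ctrl, snapshot, calibration gives the robot as it stands.
- The arm moves only by the tool carry_out, never from a script. Its argument "deltas" is a list of rows, each a list of 3 entries, a list of its own where there are three numbers: the opening, from 0 (shut) to 1 (fully open), then the shift along the tool's x, y, z normalised to -1 to 1, where 1 is 0.3 m, then the turn, a rotation vector about the tool's x, y, z normalised to -1 to 1, where 1 is 45 degrees. A call has 1 to 12 rows; each row is the pose to reach, as a shift and turn from the pose commanded when the call began, along the tool's axes at that moment; what a row does not reach only later rows make up. A row lasts 1/10 s, in which the tool goes at most 50 mm and 8.59 degrees, less where a joint would pass 70% of its speed; a pose out of reach is approached as far as the arm can. A call with a number of a shift or a turn outside -1 to 1 is refused whole. A call with a gripper value outside its range is refused whole. The fingers move at their own pace and stop on an object; the grip force is fixed at half the most. Time passes only in rows, so rows that repeat a pose let the fingers close. It gives the time, the measured TCP pose, the force and the opening at its end, in the units of the state.
- ctrl.read_state(): the state, without advancing time (a new reading comes with each control period).
- snapshot(name): name is "scene" or "side" or "wrist"; returns the picture (420x560x3 uint8, red, green, blue); there is no depth.
- calibration(name): a dict with "intrinsics" (3x3 intrinsics, pixels), "R" (3x3) and "t" (3): a world point X has camera coordinates R X + t. Camera axes: x right, y down, z forward; pixel columns grow to the right and rows downward; lengths in m; the calibration is good to about 2 mm. A picture is of the moment at which its call begins: read the wrist's pose just before it. calibration takes no time and is no camera call; for the wrist camera it gives the pose at the moment of the call.
- ctrl.job_done(): hands the job in, once; it reports no verdict.
The state is a dict: "time": time; "q": joint angles; "qd": joint speeds; "effort": joint torques, N m; "eef_pos": TCP position; "tcp_rot": TCP orientation; "ft_force": force on the tool from outside, world axes, zero at the start; "moment": the same for the moment, N m; "gripper_width": finger opening in m.
Only numpy, scipy, OpenCV 4.12 (cv2) and the standard library are available. Lean on these libraries where they do the work, as an engineer would, in place of code of your own. Each camera call takes 0.05 s, during which the arm holds its last target.

TASK

Start the ultrasonic cleaner with light presses of the fingertips on its three white rocker switches: first the large mains switch beside the round timer dial, then the small heater switch nearer the lidded tank, and last the small ultrasound switch at the outer corner. Press the raised end of each fully down so that it stays over, in that order. Leave the lid on and the dial as it is set, do not shove or lift the cleaner, and leave the other things on the bench alone.

Things in the scene. Friction and masses are not known exactly. Their poses are not given: they have to be found in the camera images.
- cleaner: Ultrasonic cleaner: steel box loose on rubber feet, 3.2 kg, 190 mm (x) by 340 mm (y), deck 120 mm above the bench. Origin: centre of its underside. Its front (-x) faces roughly the robot. Lidded tank in its +y part (y over -46 mm); level grey control deck in its -y part, with a dial and three rockers that lie along its x in black bezels 3.5 mm high, each with its rear (+x) end raised.
- mains (a joint): Large white mains rocker, 32 x 24 mm, pivot at cleaner (38, -138) mm. 0 rad: off, rear half sloping up at 24 degrees to about 13 mm above the deck, front half level at 6 mm. Rear half pressed: 0.42 rad, on, rear half level, front half raised. Stiff pivot: stays where it is left; takes about 2 N near the raised end; firm stop at 0.42, where the switch gives 1 mm per 12 N. Press on the outer part of the rear half only.
- heater (a joint): Small white heater rocker, 24 x 16 mm, front of the deck next to the tank, pivot at cleaner (-45, -78) mm. Works as the mains rocker: 0 off, 0.42 on; rear half raised to about 11 mm above the deck when off, level at 6 mm when on; about 2 N.
- sonic (a joint): Small white ultrasound rocker, 24 x 16 mm, front outer corner of the deck, pivot at cleaner (-45, -138) mm, 60 mm from the heater rocker. Works as the heater rocker.
- mains_end (a point): Point on the upper face of the mains rocker's raised half, near its outer end, 14 mm from the pivot; it moves with the rocker and sinks about 5.5 mm when switched on.
- heater_end (a point): Point on the upper face of the heater rocker's raised half, near its outer end, 10 mm from the pivot; it moves with the rocker and sinks about 4 mm when switched on.
- sonic_end (a point): Point on the upper face of the ultrasound rocker's raised half, near its outer end, 10 mm from the pivot; it moves with the rocker and sinks about 4 mm when switched on.
- timer_mark (a point): Outer end of the white pointer on top of the round black timer dial (36 mm across, top 20 mm above the deck, axis at cleaner (38, -78) mm), 13 mm from its axis. The dial turns easily: leave it as set.
- lid: Loose steel lid on the tank, 172 by 206 mm, with a black loop handle along the cleaner's y whose top is 31 mm above the lid's underside (151 mm above the bench). Origin: centre of the underside of its plate, 120 mm above the bench. Stays on.
- beaker: Glass beaker, 68 mm across, 85 mm high, standing on the bench beyond the deck end of the cleaner; origin at the centre of its underside. Bystander.
- punches: Wooden block 90 by 150 by 45 mm with eight upright steel doming punches, 104 mm high in all, standing beyond the tank end; origin at the centre of its underside. Bystander.
- hammer: Jeweller's hammer 220 mm long lying on the bench in front of the cleaner. Bystander.

How it is judged:
By the outcome, as a careful person would: the job done as asked, in the order asked, and still so for the second after the job is handed in, with the robot touching nothing.
It also fails if it takes over 38 s, if anything falls off the work surface, if the arm or the gripper's body presses on something with over 40 N, if the wrist force passes 120 N, or if a joint passes its speed limit or range.

## Working session

There is one attempt and no reset: what is moved stays moved. The work goes in short steps, Python scripts to look and compute and a tool call to move; the robot and the scene stay as the last step left them, time stands still between calls to the robot, and variables do not carry over. Pictures are saved under pics/ and viewed, and the job is handed in when it is done.

Besides the shell and the picture viewer there is one more tool, called after ">>>" by a JSON object that holds its "method" and its "body", one argument or row to a line. carry_out: Moves the arm, as the interface text tells. Scaled input: -1 to 1 covers 0.3 m each way for a shift and 45 degrees each way for a turn. Its arguments: {"type":"object","properties":{"deltas":{"type":"array","items":{"type":"array"}}},"required":["deltas"]}

```bash
mkdir -p pics; ls; python3 - <<'E'
from cell import ctrl, snapshot, calibration
import cv2,numpy as np
s=ctrl.read_state();print({k:np.round(v,4) for k,v in s.items()})
for n in ["scene","side","wrist"]:
    c=calibration(n);print(n,c)
    cv2.imwrite(f"pics/{n}0.png",cv2.cvtColor(snapshot(n),cv2.COLOR_RGB2BGR))
E
```

```text
pics
{'time': np.float64(0.0), 'q': array([-1.3386,  0.3513,  1.6524, -0.    ,  1.1391, -0.0846]), 'qd': array([-0.0006,  0.0004,  0.0011, -0.0005, -0.0004, -0.0006]), 'effort': array([-1.00000e-04, -5.06104e+01, -2.91415e+01, -1.00000e-04,
        4.40000e-03,  0.00000e+00]), 'eef_pos': array([ 0.1713, -0.5223,  0.2307]), 'tcp_rot': array([-2.5434e+00,  1.8426e+00,  1.5000e-03]), 'ft_force': array([ 0.2483,  0.0072, -0.1866]), 'moment': array([-0.014 ,  0.0189, -0.0214]), 'gripper_width': np.float64(0.0855)}
scene {'intrinsics': array([[412.47934386,   0.        , 270.38115382],
       [  0.        , 412.47934386, 216.80801042],
       [  0.        ,   0.        ,   1.        ]]), 'R': array([[-2.24877198e-01,  9.74386993e-01,  4.83449138e-04],
       [ 6.60289782e-01,  1.52752041e-01, -7.35312327e-01],
       [-7.16552615e-01, -1.65035759e-01, -6.77728226e-01]]), 't': array([-0.00602788, -0.29880137,  1.45508794])}
side {'intrinsics': array([[453.1079584 ,   0.        , 282.75993298],
       [  0.        , 453.1079584 , 219.96763282],
       [  0.        ,   0.        ,   1.        ]]), 'R': array([[ 0.98905963, -0.14718473, -0.00988484],
       [-0.08082872, -0.48466398, -0.87095783],
       [ 0.12340087,  0.86222821, -0.49125833]]), 't': array([-0.52363754,  0.19460895,  0.85139208])}
wrist {'intrinsics': array([[317.96102683,   0.        , 281.9330418 ],
       [  0.        , 317.96102683, 210.12743575],
       [  0.        ,   0.        ,   1.        ]]), 'R': array([[ 3.11096000e-01, -9.50378429e-01, -3.45513011e-04],
       [-9.17983457e-01, -3.00585931e-01,  2.58755620e-01],
       [-2.46019616e-01, -8.01806631e-02, -9.65942757e-01]]), 't': array([-0.54827462, -0.03312156,  0.37653166])}
```

View pics/scene0.png

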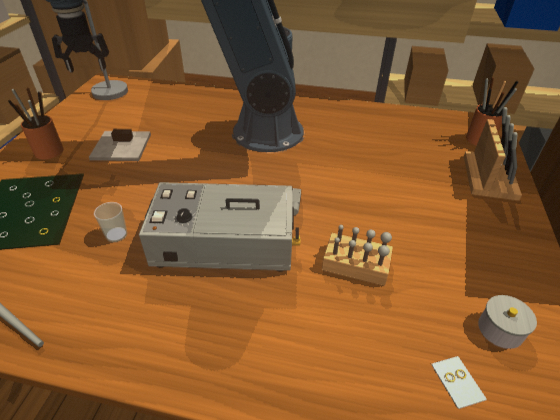

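View pics/side0.png

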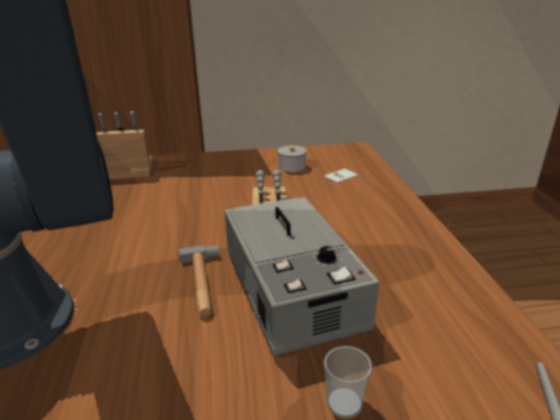

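View pics/wrist0.png

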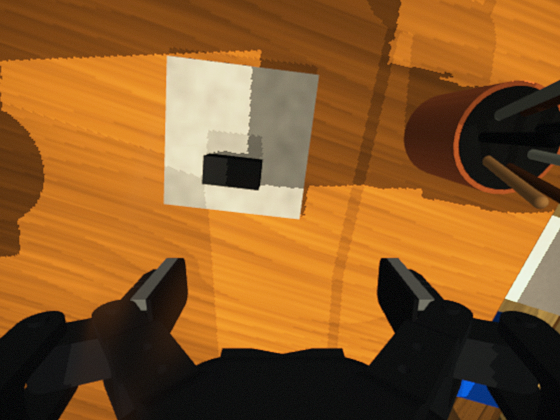

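Scene view: mains rocker ~(158,217), sonic (166,194), heater (190,195), dial (184,216). Side view: mains ~(342,275), sonic (294,285), heater (283,266), dial (327,255). Zooming in and measuring by mask.

```bash
cat > h.py <<'E'
import cv2,numpy as np
from cell import ctrl,snapshot,calibration
def ray(n,uv,c=None):
    c=c or calibration(n);K,R,t=c["intrinsics"],np.array(c["R"]),np.array(c["t"])
    d=R.T@np.linalg.solve(K,[uv[0],uv[1],1.]);return -R.T@t,d
def plane(n,uv,z,c=None):
    o,d=ray(n,uv,c);return o+d*(z-o[2])/d[2]
def tri(rays):
    A=0;b=0
    for o,d in rays:
        d=d/np.linalg.norm(d);P=np.eye(3)-np.outer(d,d);A=A+P;b=b+P@o
    x=np.linalg.solve(A,b)
    return x,[np.linalg.norm((np.eye(3)-np.outer(d,d)/(d@d))@(x-o)) for o,d in rays]
def proj(n,X,c=None):
    c=c or calibration(n);p=c["intrinsics"]@(np.array(c["R"])@X+c["t"]);return p[:2]/p[2]
E
python3 - <<'E'
from h import *
a=cv2.imread("pics/scene0.png")[175:275,135:305];b=cv2.imread("pics/side0.png")[195:345,215:375]
cv2.imwrite("pics/sc_z.png",cv2.resize(a,None,fx=4.5,fy=4.5,interpolation=cv2.INTER_CUBIC))
cv2.imwrite("pics/si_z.png",cv2.resize(b,None,fx=4,fy=4,interpolation=cv2.INTER_CUBIC))
pts={"mains":((158,217),(342,275)),"heater":((190,195),(283,266)),"sonic":((166,194),(294,285)),"dial":((184,215),(327,254))}
for k,(u,v) in pts.items(): print(k,*tri([ray("scene",u),ray("side",v)]))
E
```

```text
mains [ 0.6158565  -0.11621945  0.12319518] [np.float64(0.0013366961358626103), np.float64(0.0013366961358626224)]
heater [ 0.52191924 -0.07399295  0.12208863] [np.float64(0.002357778223286), np.float64(0.0023577782232860798)]
sonic [ 0.53202186 -0.1319515   0.12305362] [np.float64(0.002919496760426501), np.float64(0.0029194967604265617)]
dial [ 0.60279226 -0.05755066  0.129105  ] [np.float64(0.000492063875388527), np.float64(0.0004920638753885283)]
```

```bash
sleep 0
```

```text
(no output)
```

View pics/sc_z.png

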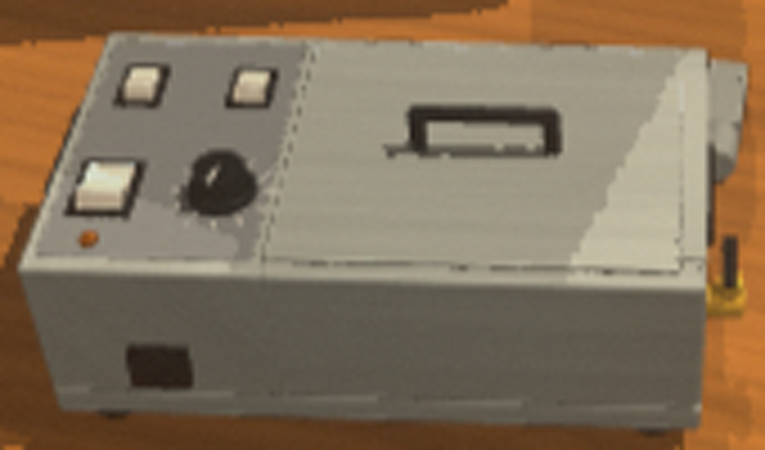

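View pics/si_z.png

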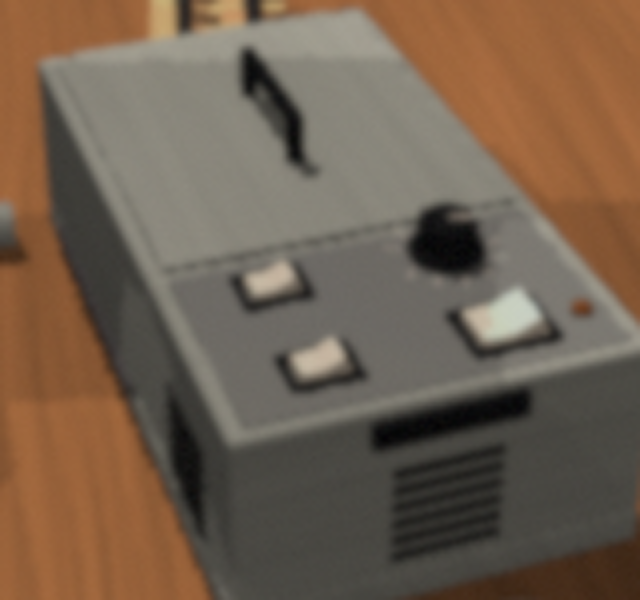

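```bash
cat >> h.py <<'E'
from scipy.spatial.transform import Rotation as Ro
def tool():
    s=ctrl.read_state();return np.array(s["eef_pos"]),Ro.from_rotvec(s["tcp_rot"])
def delta(target,yaw_x_deg=None):
    p,R=tool();d=R.inv().apply(np.array(target)-p)/0.3
    print("shift units",np.round(d,4))
    if yaw_x_deg is not None:
        x=np.array([np.cos(np.radians(yaw_x_deg)),np.sin(np.radians(yaw_x_deg)),0]);z=np.array([0,0,-1.]);y=np.cross(z,x)
        print("turn units",np.round((R.inv()*Ro.from_matrix(np.c_[x,y,z])).as_rotvec()/(np.pi/4),4))
E
python3 - <<'E'
from h import *
p,R=tool();c=calibration("wrist");cam=-c["R"].T@c["t"]
print("cam in tool",R.inv().apply(cam-p)," R",R.as_matrix().round(3))
# sim view pose
tgt=np.array([0.50,-0.11,0.26]);x=np.array([np.cos(np.radians(-80)),np.sin(np.radians(-80)),0]);z=np.array([0,0,-1.]);R2=Ro.from_matrix(np.c_[x,np.cross(z,x),z])
Rel=c["R"]@R.as_matrix(); Rc=Rel@R2.as_matrix().T; C=tgt+R2.apply(R.inv().apply(cam-p)); cc=dict(c);cc["R"]=Rc;cc["t"]=-Rc@C
for X in [[.616,-.116,.123],[.522,-.074,.122],[.532,-.132,.123],[.603,-.058,.14]]: print(proj("w",np.array(X),cc))
delta(tgt,-80)
E
```

```text
cam in tool [-0.00142578 -0.06513619 -0.14127379]  R [[ 0.312 -0.95  -0.   ]
 [-0.95  -0.312  0.001]
 [-0.001 -0.    -1.   ]]
[315.73405443  63.19068108]
[247.34570723 168.79112199]
[314.43318379 169.15814558]
[239.5020966   62.92776319]
shift units [-0.9649 -1.4694 -0.0961]
turn units [-0.      0.0012  0.1812]
```

>>> {"method": "carry_out", "body": {
  "deltas": [
    [0,[-0.65,-1.0,-0.08],[0,0,0.18]],
    [0,[-0.65,-1.0,-0.08],[0,0,0.18]],
    [0,[-0.65,-1.0,-0.08],[0,0,0.18]],
    [0,[-0.65,-1.0,-0.08],[0,0,0.18]],
    [0,[-0.65,-1.0,-0.08],[0,0,0.18]],
    [0,[-0.65,-1.0,-0.08],[0,0,0.18]],
    [0,[-0.65,-1.0,-0.08],[0,0,0.18]],
    [0,[-0.65,-1.0,-0.08],[0,0,0.18]]
  ]
}}

```text
time: 0.95
eef_pos: [0.3978, -0.2406, 0.2556]
tcp_rot: [-2.411, 2.013, -0.001]
ft_force: [-1.3, 0.4, -1.2]
gripper_width: 0.0
```

```bash
python3 -c "
from h import *
print(tool()[0]);delta([0.50,-0.11,0.26],-80)"
```

```text
[ 0.39778632 -0.24055432  0.25561633]
shift units [-0.3674 -0.4129 -0.0142]
turn units [-0.0011  0.0003  0.0061]
```

>>> {"method": "carry_out", "body": {
  "deltas": [
    [0,[-0.37,-0.41,-0.015],[0,0,0]],
    [0,[-0.37,-0.41,-0.015],[0,0,0]],
    [0,[-0.37,-0.41,-0.015],[0,0,0]],
    [0,[-0.37,-0.41,-0.015],[0,0,0]],
    [0,[-0.37,-0.41,-0.015],[0,0,0]],
    [0,[-0.37,-0.41,-0.015],[0,0,0]]
  ]
}}

```text
time: 1.55
eef_pos: [0.4969, -0.1138, 0.2595]
tcp_rot: [2.407, -2.018, -0.001]
ft_force: [-0.5, -1.6, -0.1]
gripper_width: -0.0001
```

```bash
python3 -c "
from h import *
print(tool()[0], ctrl.read_state()['ft_force']);c=calibration('wrist');np.savez('w1.npz',**c)
cv2.imwrite('pics/w1.png',cv2.cvtColor(snapshot('wrist'),cv2.COLOR_RGB2BGR))"
```

```text
[ 0.49685105 -0.11384534  0.25947015] [-0.52729814 -1.58625082 -0.05186283]
```

View pics/w1.png

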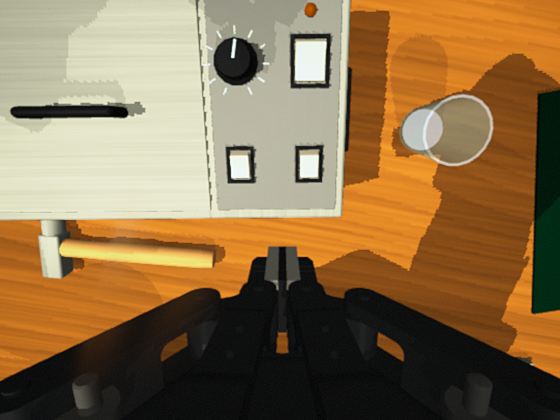

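Wrist view: bezels at mains ~(311,60), heater ~(241,164), sonic ~(309,164), dial (235,60) with pointer up; tips at (282,250). I'll take a settled picture and fit the bezels.

```bash
python3 - <<'E'
from h import *
c=calibration('wrist');im=cv2.cvtColor(snapshot('wrist'),cv2.COLOR_RGB2BGR);cv2.imwrite('pics/w2.png',im)
print(tool()[0])
g=cv2.cvtColor(im,cv2.COLOR_BGR2GRAY)
m=(g<70).astype(np.uint8);m[215:]=0
P={}
for ct in cv2.findContours(m,cv2.RETR_EXTERNAL,cv2.CHAIN_APPROX_NONE)[0]:
    r=cv2.minAreaRect(ct);
    if cv2.contourArea(ct)<300 or r[0][0]>345: continue
    if r[0][0]<200: continue
    b=cv2.boxPoints(r);w=np.array([plane("wrist",q,.1235,c) for q in b])
    C=w.mean(0);e=np.linalg.norm(w[1]-w[0]),np.linalg.norm(w[2]-w[1])
    print(np.round(r[0],1),"C",C.round(4),"size mm",np.round(np.array(e)*1e3,1),"dir",np.degrees(np.arctan2(*(w[1]-w[0])[1::-1])).round(1))
    P[tuple(np.round(r[0]).astype(int))]=C
k=list(P);v=np.array(list(P.values()))
for i in range(len(v)):
  for j in range(i): d=v[i]-v[j];print(k[i],k[j],np.linalg.norm(d).round(4),np.degrees(np.arctan2(d[1],d[0])).round(2))
E
```

```text
[ 0.49669178 -0.11433528  0.25967987]
[239.5 164. ] C [ 0.5215 -0.0711  0.1235] size mm [23.1 31.2] dir -80.0
[308.5 163. ] C [ 0.5327 -0.13    0.1235] size mm [23.1 31.2] dir -80.0
[235.5  60.5] C [ 0.6028 -0.0565  0.1235] size mm [33.9 34.7] dir -80.0
[309.5  60. ] C [ 0.6133 -0.1149  0.1235] size mm [39.8 30.6] dir 10.4
(np.int64(308), np.int64(163)) (np.int64(240), np.int64(164)) 0.06 -79.2
(np.int64(236), np.int64(60)) (np.int64(240), np.int64(164)) 0.0826 10.21
(np.int64(236), np.int64(60)) (np.int64(308), np.int64(163)) 0.1016 46.39
(np.int64(310), np.int64(60)) (np.int64(240), np.int64(164)) 0.1017 -25.46
(np.int64(310), np.int64(60)) (np.int64(308), np.int64(163)) 0.082 10.66
(np.int64(310), np.int64(60)) (np.int64(236), np.int64(60)) 0.0593 -79.76
```

```bash
python3 - <<'E'
from h import *
im=cv2.cvtColor(snapshot('side'),cv2.COLOR_RGB2BGR)
p,R=tool();u=proj("side",p);print(u,[proj("side",p+R.apply([0,s,0])).round(1) for s in(-.011,.011)])
x,y=u.astype(int);cv2.imwrite('pics/s1.png',cv2.resize(im[max(0,y-60):y+60,x-60:x+100],None,fx=5,fy=5,interpolation=cv2.INTER_CUBIC))
E
```

```text
[270.83175764 209.14205803] [array([277.7, 208. ]), array([263.9, 210.3])]
```

View pics/s1.png

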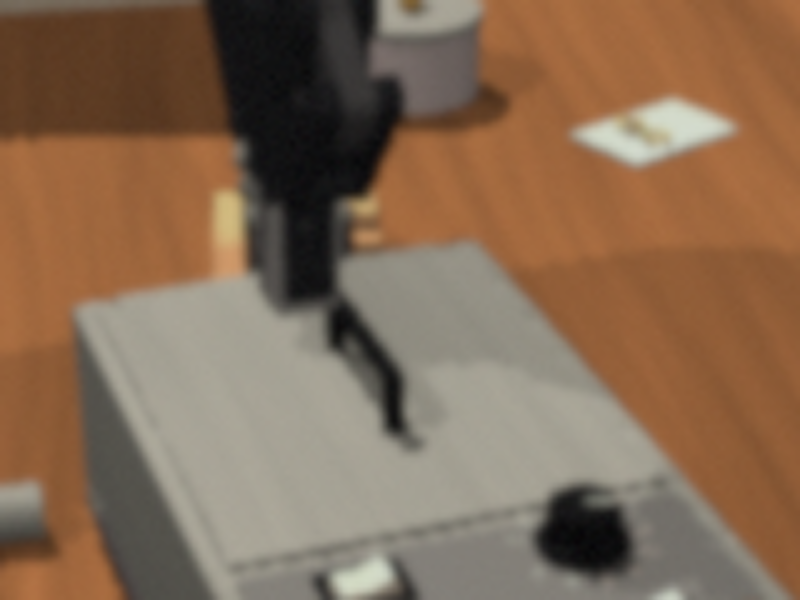

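Fingertip spans ~14 px = the full 22 mm, ending at the TCP. Aim: tip centre 18 mm behind the mains pivot (front edge 7 mm behind), 17 mm for the small ones.

```bash
python3 - <<'E'
from h import *
u=np.array([np.cos(np.radians(10.3)),np.sin(np.radians(10.3))])
for C,s in (((.6133,-.1149),.018),((.5215,-.0711),.017),((.5327,-.13),.017)):
    t=np.array(C)+s*u;print(t.round(4))
delta([.6310,-.1117,.165],-79.7)
E
```

```text
[ 0.631  -0.1117]
[ 0.5382 -0.0681]
[ 0.5494 -0.127 ]
shift units [ 0.0688 -0.4424  0.3158]
turn units [ 0.0004 -0.0001 -0.0077]
```

>>> {"method": "carry_out", "body": {
  "deltas": [
    [0,[0.07,-0.44,0.315],[0,0,-0.008]],
    [0,[0.07,-0.44,0.315],[0,0,-0.008]],
    [0,[0.07,-0.44,0.315],[0,0,-0.008]],
    [0,[0.07,-0.44,0.315],[0,0,-0.008]],
    [0,[0.07,-0.44,0.315],[0,0,-0.008]],
    [0,[0.07,-0.44,0.315],[0,0,-0.008]]
  ]
}}

```text
time: 2.3
eef_pos: [0.6303, -0.1114, 0.1663]
tcp_rot: [-2.413, 2.012, -0.001]
ft_force: [-0.6, -0.1, 0.7]
gripper_width: -0.0001
```

```bash
python3 - <<'E'
from h import *
snapshot("side")
print(tool()[0],ctrl.read_state()['ft_force']);delta([.6310,-.1117,.142],-79.7)
E
```

```text
[ 0.63040012 -0.11138735  0.16688202] [-0.51863765  1.40417793 -0.67110604]
shift units [ 0.0013 -0.0017  0.0829]
turn units [-0.0016 -0.0008  0.0015]
```

>>> {"method": "carry_out", "body": {
  "deltas": [
    [0,[0,0,0.05],[0,0,0]],
    [0,[0,0,0.09],[0,0,0]],
    [0,[0,0,0.1],[0,0,0]],
    [0,[0,0,0.1],[0,0,0]],
    [0,[0,0,0.1],[0,0,0]]
  ]
}}

```text
time: 2.85
eef_pos: [0.6311, -0.1108, 0.1355]
tcp_rot: [-2.414, 2.011, -0.0]
ft_force: [-0.1, 0.3, 0.0]
gripper_width: 0.0001
```

```bash
python3 - <<'E'
from h import *
c=calibration('wrist');im=cv2.cvtColor(snapshot('wrist'),cv2.COLOR_RGB2BGR);cv2.imwrite('pics/w3.png',im)
i=cv2.cvtColor(snapshot('side'),cv2.COLOR_RGB2BGR);cv2.imwrite('pics/s3.png',cv2.resize(i[215:325,250:390],None,fx=5,fy=5,interpolation=cv2.INTER_CUBIC))
for _ in range(1):print(tool()[0],ctrl.read_state()['ft_force'])
E
```

```text
[ 0.63128316 -0.11075543  0.13568709] [-0.11084878 -0.78168898 -0.18741848]
```

View pics/w3.png

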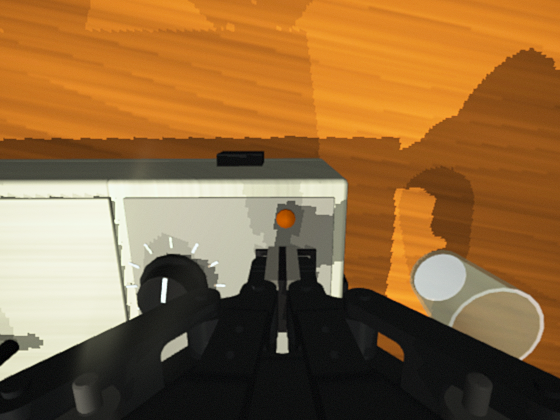

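View pics/s3.png

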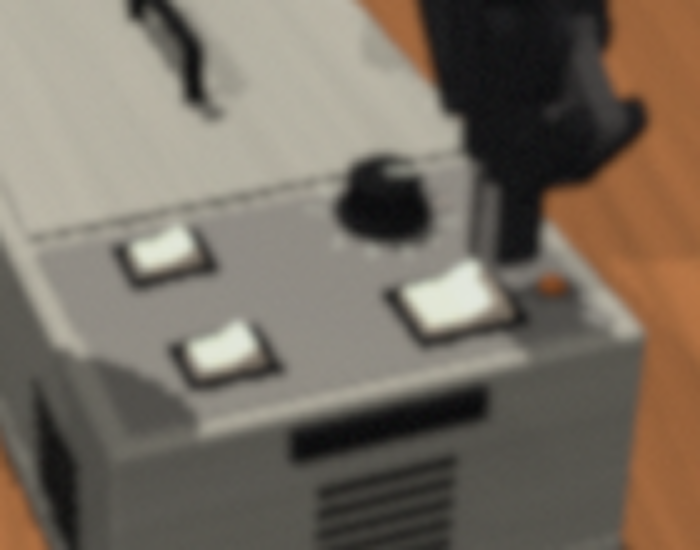

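```bash
python3 - <<'E'
from h import *
p,R=tool()
f=lambda X:((proj("side",np.array(X))-[250,215])*5).round(0)
for a in(-.0065,.0065):
  for b in(-.011,.011): print("tip",a,b,f(p+R.apply([a,b,0])))
C=np.array([.6133,-.1149]);a=np.radians(10.3);u=np.array([np.cos(a),np.sin(a)]);v=np.array([-u[1],u[0]])
for x,z in((-.016,.126),(0,.126),(.0146,.1325)):
  for y in(-.012,.012): print("rock",x,y,f([*(C+x*u+y*v),z]))
for x,y in((-.020,-.0155),(.020,-.0155),(.02,.0155),(-.02,.0155)):print("bez",f([*(C+x*u+y*v),.1235]))
E
```

```text
tip -0.0065 -0.011 [526. 242.]
tip -0.0065 0.011 [468. 254.]
tip 0.0065 -0.011 [544. 263.]
tip 0.0065 0.011 [484. 275.]
rock -0.016 -0.012 [427. 324.]
rock -0.016 0.012 [398. 283.]
rock 0 -0.012 [471. 314.]
rock 0 0.012 [440. 274.]
rock 0.0146 -0.012 [512. 290.]
rock 0.0146 0.012 [480. 250.]
bez [420. 338.]
bez [529. 314.]
bez [488. 263.]
bez [382. 286.]
```

>>> {"method": "carry_out", "body": {
  "deltas": [
    [0,[0,0.002,0.005],[0,0,0]],
    [0,[0,0.002,0.01],[0,0,0]],
    [0,[0,0.002,0.015],[0,0,0]],
    [0,[0,0.002,0.02],[0,0,0]],
    [0,[0,0.002,0.02],[0,0,0]]
  ]
}}

```text
time: 3.45
eef_pos: [0.6309, -0.1108, 0.1295]
tcp_rot: [-2.413, 2.01, -0.002]
ft_force: [3.4, -0.2, 2.1]
gripper_width: 0.0006
```

```bash
python3 - <<'E'
from h import *
print(tool()[0],ctrl.read_state()['ft_force'])
i=cv2.cvtColor(snapshot('side'),cv2.COLOR_RGB2BGR);cv2.imwrite('pics/s4.png',cv2.resize(i[235:315,290:380],None,fx=7,fy=7,interpolation=cv2.INTER_CUBIC))
print(tool()[0],ctrl.read_state()['ft_force'])
E
```

```text
[ 0.63089796 -0.11084272  0.12952711] [ 3.35474537 -0.16964432  2.10343464]
[ 0.63077787 -0.11088628  0.1295058 ] [1.63181312 0.04132989 2.51762982]
```

View pics/s4.png

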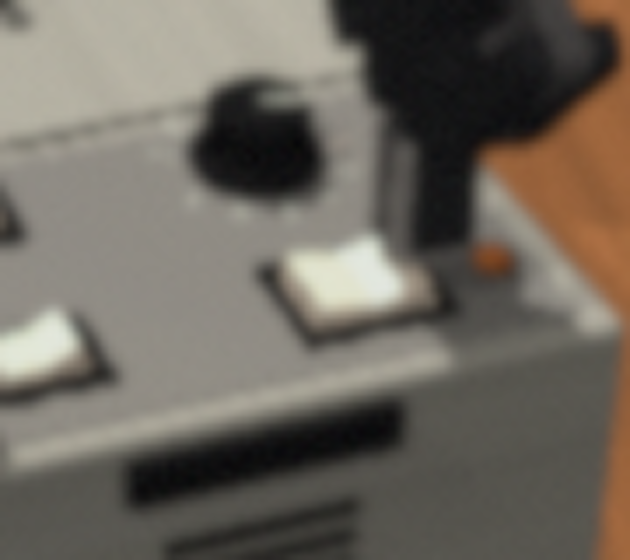

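>>> {"method": "carry_out", "body": {
  "deltas": [
    [0,[0,0,-0.02],[0,0,0]],
    [0,[0,0.0,-0.04],[0,0,0]],
    [0,[0,0.01,-0.04],[0,0,0]],
    [0,[0,0.01,-0.04],[0,0,0]]
  ]
}}

```text
time: 3.9
eef_pos: [0.627, -0.1115, 0.1413]
tcp_rot: [2.414, -2.011, -0.001]
ft_force: [0.2, 0.7, 0.1]
gripper_width: 0.0003
```

```bash
python3 - <<'E'
from h import *
i=cv2.cvtColor(snapshot('side'),cv2.COLOR_RGB2BGR);cv2.imwrite('pics/s5.png',cv2.resize(i[235:315,290:380],None,fx=7,fy=7,interpolation=cv2.INTER_CUBIC))
j=cv2.cvtColor(snapshot('scene'),cv2.COLOR_RGB2BGR);cv2.imwrite('pics/c5.png',cv2.resize(j[175:245,140:215],None,fx=8,fy=8,interpolation=cv2.INTER_CUBIC))
p,R=tool();print(p,ctrl.read_state()['ft_force'])
for a in(-.0065,.0065):
  for b in(-.011,.011): X=p+R.apply([a,b,0]);print("tip",a,b,((proj("side",X)-[290,235])*7).round(),((proj("scene",X)-[140,175])*8).round())
E
```

```text
[ 0.62727001 -0.11139699  0.14117496] [-0.82866024  0.64777821 -0.16526734]
tip -0.0065 -0.011 [443. 183.] [148. 342.]
tip -0.0065 0.011 [360. 200.] [167. 290.]
tip 0.0065 -0.011 [467. 212.] [102. 341.]
tip 0.0065 0.011 [384. 230.] [122. 288.]
```

View pics/s5.png

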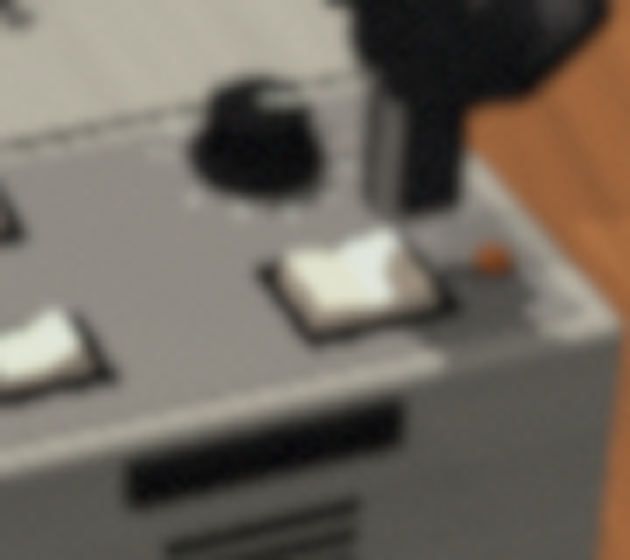

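View pics/c5.png

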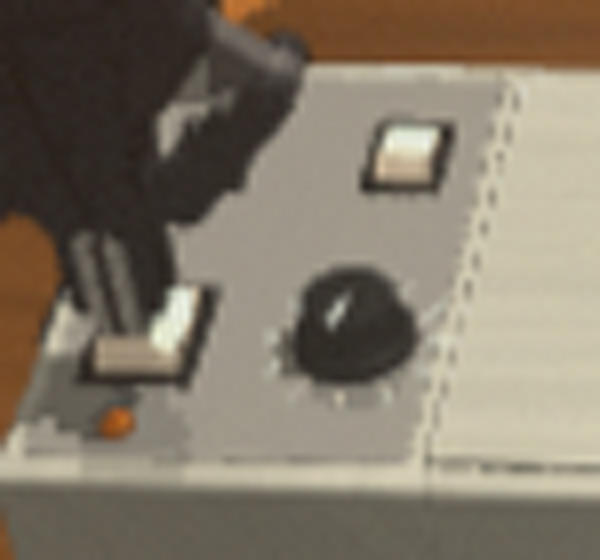

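```bash
python3 - <<'E'
from h import *
a=np.radians(10.3);u=np.array([np.cos(a),np.sin(a)]);v=np.array([-u[1],u[0]])
for n,C,hx,hy in(("mains",(.6133,-.1149),.02,.0155),("heater",(.5215,-.0711),.0156,.0115)):
  for x,y in((-hx,-hy),(hx,-hy),(hx,hy),(-hx,hy)):
    X=[*(np.array(C)+x*u+y*v),.1235];print(n,"side",((proj("side",X)-[290,235])*7).round(),"scene",((proj("scene",X)-[140,175])*8).round())
E
```

```text
mains side [308. 334.] scene [120. 279.]
mains side [461. 300.] scene [ 84. 373.]
mains side [404. 229.] scene [192. 376.]
mains side [255. 260.] scene [224. 282.]
heater side [-90. 250.] scene [386. 118.]
heater side [ 29. 225.] scene [366. 183.]
heater side [ -2. 175.] scene [442. 185.]
heater side [-118.  199.] scene [460. 120.]
```

>>> {"method": "carry_out", "body": {
  "deltas": [
    [0,[0,-0.006,0.01],[0,0,0]],
    [0,[0,-0.006,0.02],[0,0,0]],
    [0,[0,-0.006,0.03],[0,0,0]],
    [0,[0,-0.006,0.035],[0,0,0]],
    [0,[0,-0.006,0.04],[0,0,0]],
    [0,[0,-0.006,0.044],[0,0,0]],
    [0,[0,-0.006,0.044],[0,0,0]]
  ]
}}

```text
time: 4.7
eef_pos: [0.6296, -0.111, 0.1283]
tcp_rot: [-2.413, 2.01, -0.001]
ft_force: [0.1, 1.0, 1.2]
gripper_width: 0.0001
```

```bash
python3 - <<'E'
from h import *
i=cv2.cvtColor(snapshot('side'),cv2.COLOR_RGB2BGR);cv2.imwrite('pics/s6.png',cv2.resize(i[235:315,290:380],None,fx=7,fy=7,interpolation=cv2.INTER_CUBIC))
p,R=tool();print(p,ctrl.read_state()['ft_force'])
E
```

```text
[ 0.62952272 -0.11104448  0.12831174] [-0.20512821  0.02391664  0.97184088]
```

View pics/s6.png

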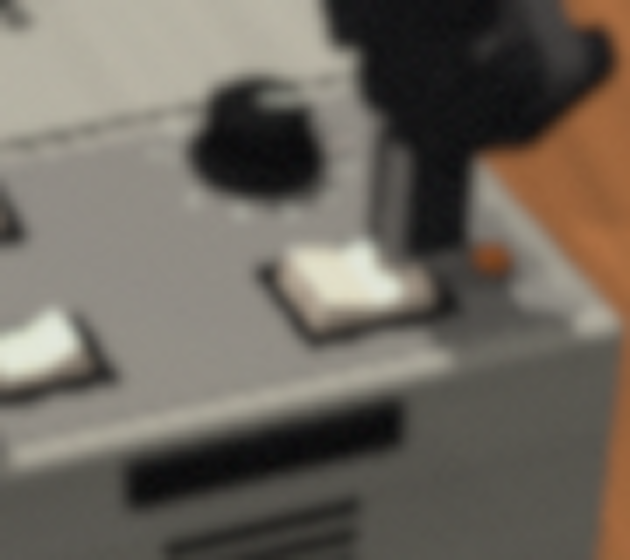

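>>> {"method": "carry_out", "body": {
  "deltas": [
    [0,[0,0,0.003],[0,0,0]],
    [0,[0,0,0.006],[0,0,0]],
    [0,[0,0,0.008],[0,0,0]],
    [0,[0,0,0.008],[0,0,0]]
  ]
}}

```text
time: 5.15
eef_pos: [0.6296, -0.1111, 0.126]
tcp_rot: [-2.414, 2.01, -0.001]
ft_force: [1.5, 0.2, 4.7]
gripper_width: -0.0001
```

>>> {"method": "carry_out", "body": {
  "deltas": [
    [0,[0,0,0.002],[0,0,0]],
    [0,[0,0,0.003],[0,0,0]],
    [0,[0,0,0.003],[0,0,0]]
  ]
}}

```text
time: 5.45
eef_pos: [0.6296, -0.1111, 0.1255]
tcp_rot: [-2.414, 2.01, -0.001]
ft_force: [0.0, 0.9, 9.3]
gripper_width: -0.0
```

>>> {"method": "carry_out", "body": {
  "deltas": [
    [0,[0,0,-0.03],[0,0,0]],
    [0,[0,0,-0.13],[0,0,0]],
    [0,[0,0,-0.14],[0,0,0]],
    [0,[0,0,-0.14],[0,0,0]]
  ]
}}

```text
time: 5.85
eef_pos: [0.6293, -0.1112, 0.1674]
tcp_rot: [-2.414, 2.011, -0.001]
ft_force: [0.5, -0.3, -0.4]
gripper_width: 0.0001
```

```bash
python3 - <<'E'
from h import *
i=cv2.cvtColor(snapshot('side'),cv2.COLOR_RGB2BGR);cv2.imwrite('pics/s7.png',cv2.resize(i[215:325,250:390],None,fx=5,fy=5,interpolation=cv2.INTER_CUBIC))
p,R=tool();print(p,ctrl.read_state()['ft_force'])
u=np.array([np.cos(np.radians(10.3)),np.sin(np.radians(10.3))])
t=np.array([.5215,-.0711])+.0155*u;print(t);delta([*t,.165],-79.7)
E
```

```text
[ 0.62885705 -0.11104542  0.16639954] [0.38527581 0.30355524 0.3478452 ]
[ 0.53675022 -0.06832857]
shift units [-0.1955  0.2762  0.0049]
turn units [0.0011 0.0003 0.0024]
```

View pics/s7.png

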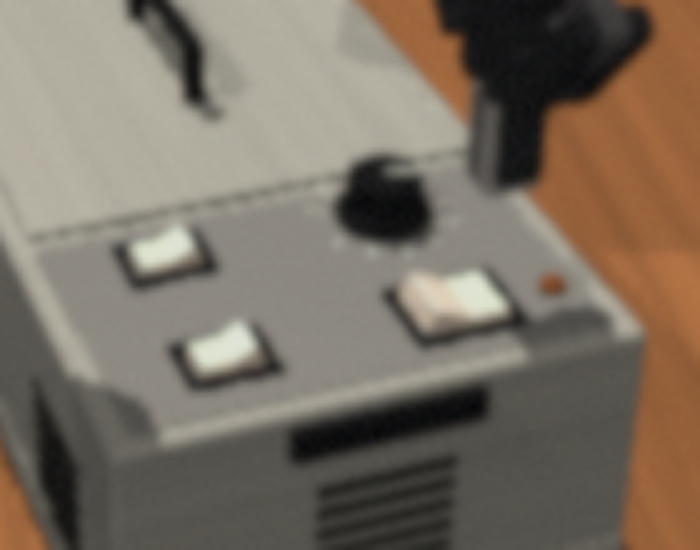

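Mains is over (front half raised at (425,295)), nothing else moved. On to the heater.

>>> {"method": "carry_out", "body": {
  "deltas": [
    [0,[-0.195,0.275,0],[0,0,0]],
    [0,[-0.195,0.275,0],[0,0,0]],
    [0,[-0.195,0.275,0],[0,0,0]],
    [0,[-0.195,0.275,0.05],[0,0,0]],
    [0,[-0.195,0.275,0.09],[0,0,0]],
    [0,[-0.195,0.275,0.09],[0,0,0]],
    [0,[-0.195,0.275,0.09],[0,0,0]]
  ]
}}

```text
time: 6.6
eef_pos: [0.5376, -0.0686, 0.1393]
tcp_rot: [2.413, -2.011, -0.002]
ft_force: [-0.2, -0.4, 0.4]
gripper_width: -0.0006
```

```bash
python3 - <<'E'
from h import *
i=cv2.cvtColor(snapshot('side'),cv2.COLOR_RGB2BGR);cv2.imwrite('pics/s8.png',cv2.resize(i[215:325,250:390],None,fx=5,fy=5,interpolation=cv2.INTER_CUBIC))
j=cv2.cvtColor(snapshot('scene'),cv2.COLOR_RGB2BGR);cv2.imwrite('pics/c8.png',cv2.resize(j[170:245,140:240],None,fx=7,fy=7,interpolation=cv2.INTER_CUBIC))
p,R=tool();print(p,ctrl.read_state()['ft_force'])
delta([.5367,-.0683,.138],-79.7)
E
```

```text
[ 0.5379126  -0.06858386  0.13997258] [ 0.67268145  0.1085132  -0.05284169]
shift units [-0.0017  0.0038  0.0066]
turn units [-0.0002 -0.0001  0.0024]
```

View pics/s8.png

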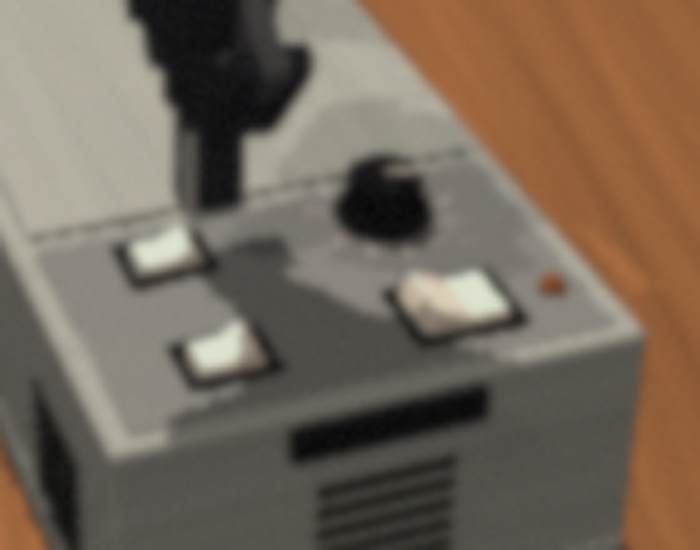

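View pics/c8.png

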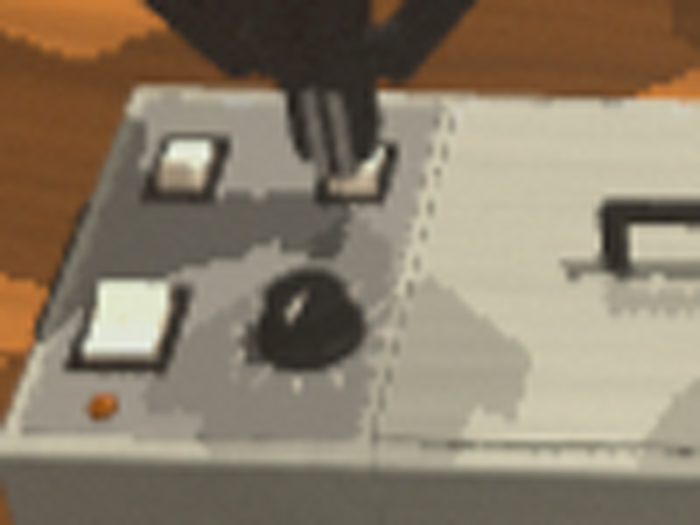

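>>> {"method": "carry_out", "body": {
  "deltas": [
    [0,[0,0.003,0.01],[0,0,0]],
    [0,[0,0.003,0.02],[0,0,0]],
    [0,[0,0.003,0.028],[0,0,0]],
    [0,[0,0.003,0.034],[0,0,0]],
    [0,[0,0.003,0.039],[0,0,0]],
    [0,[0,0.003,0.043],[0,0,0]],
    [0,[0,0.003,0.043],[0,0,0]]
  ]
}}

```text
time: 7.4
eef_pos: [0.537, -0.0686, 0.127]
tcp_rot: [-2.414, 2.01, -0.001]
ft_force: [1.6, 0.2, 3.0]
gripper_width: -0.0002
```

>>> {"method": "carry_out", "body": {
  "deltas": [
    [0,[0,0,0.002],[0,0,0]],
    [0,[0,0,0.004],[0,0,0]],
    [0,[0,0,0.004],[0,0,0]]
  ]
}}

```text
time: 7.7
eef_pos: [0.5369, -0.0686, 0.1259]
tcp_rot: [-2.414, 2.011, -0.001]
ft_force: [1.7, 1.1, 4.5]
gripper_width: 0.0001
```

>>> {"method": "carry_out", "body": {
  "deltas": [
    [0,[0,0,0.002],[0,0,0]],
    [0,[0,0,0.003],[0,0,0]],
    [0,[0,0,0.003],[0,0,0]]
  ]
}}

```text
time: 8.0
eef_pos: [0.5369, -0.0687, 0.1254]
tcp_rot: [-2.414, 2.011, -0.001]
ft_force: [0.5, 0.2, 9.0]
gripper_width: -0.0002
```

Same stop force and height as the mains. Lift and check.

>>> {"method": "carry_out", "body": {
  "deltas": [
    [0,[0,0,-0.03],[0,0,0]],
    [0,[0,0,-0.11],[0,0,0]],
    [0,[0,0,-0.11],[0,0,0]],
    [0,[0,0,-0.11],[0,0,0]]
  ]
}}

```text
time: 8.4
eef_pos: [0.5363, -0.0685, 0.1578]
tcp_rot: [2.414, -2.011, -0.001]
ft_force: [0.6, 0.3, -0.1]
gripper_width: 0.0003
```

```bash
python3 - <<'E'
from h import *
i=cv2.cvtColor(snapshot('side'),cv2.COLOR_RGB2BGR);cv2.imwrite('pics/s9.png',cv2.resize(i[215:325,250:390],None,fx=5,fy=5,interpolation=cv2.INTER_CUBIC))
p,R=tool();print(p,ctrl.read_state()['ft_force'])
u=np.array([np.cos(np.radians(10.3)),np.sin(np.radians(10.3))])
t=np.array([.5327,-.13])+.0155*u;print(t);delta([*t,.139],-79.7)
E
```

```text
[ 0.53610671 -0.06851296  0.15728042] [ 0.13479569 -0.22222752 -0.13696296]
[ 0.54795022 -0.12722857]
shift units [ 0.1997 -0.0035  0.0608]
turn units [0.0015 0.0005 0.0025]
```

View pics/s9.png

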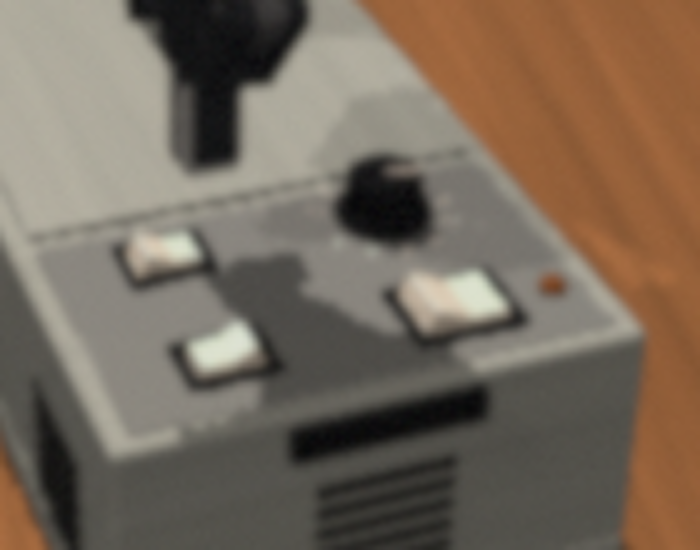

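Heater is over ((145,250) front half raised); mains still on. Now the ultrasound switch.

>>> {"method": "carry_out", "body": {
  "deltas": [
    [0,[0.2,-0.004,0],[0,0,0]],
    [0,[0.2,-0.004,0],[0,0,0]],
    [0,[0.2,-0.004,0.03],[0,0,0]],
    [0,[0.2,-0.004,0.06],[0,0,0]],
    [0,[0.2,-0.004,0.06],[0,0,0]],
    [0,[0.2,-0.004,0.06],[0,0,0]]
  ]
}}

```text
time: 9.05
eef_pos: [0.5483, -0.1264, 0.1392]
tcp_rot: [2.414, -2.009, -0.002]
ft_force: [-0.5, 0.6, 0.7]
gripper_width: 0.0002
```

```bash
python3 - <<'E'
from h import *
i=cv2.cvtColor(snapshot('side'),cv2.COLOR_RGB2BGR);cv2.imwrite('pics/s10.png',cv2.resize(i[215:325,250:390],None,fx=5,fy=5,interpolation=cv2.INTER_CUBIC))
p,R=tool();print(p,ctrl.read_state()['ft_force'])
delta([.5480,-.1272,.128],-79.7)
E
```

```text
[ 0.54862635 -0.12663008  0.13968119] [-0.12556891 -0.45913137  1.09662586]
shift units [0.0015 0.0024 0.0389]
turn units [0.0004 0.0003 0.0036]
```

View pics/s10.png

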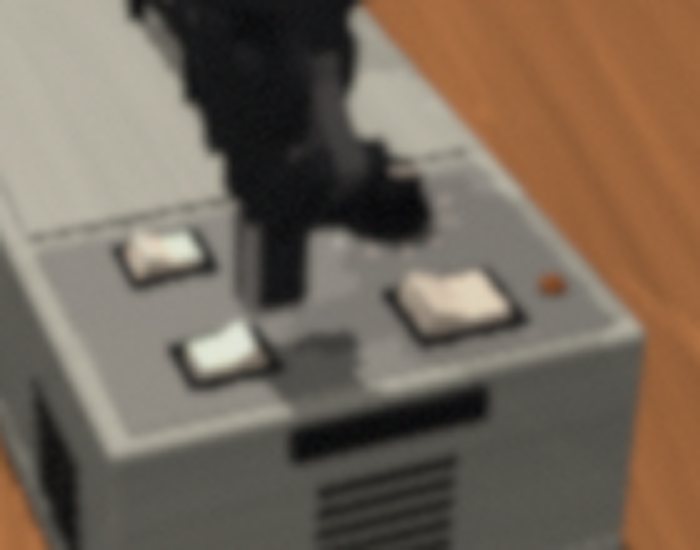

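The tip stands behind the raised end, as it did for the heater. Press.

>>> {"method": "carry_out", "body": {
  "deltas": [
    [0,[0.001,0.002,0.01],[0,0,0]],
    [0,[0.001,0.002,0.02],[0,0,0]],
    [0,[0.001,0.002,0.028],[0,0,0]],
    [0,[0.001,0.002,0.034],[0,0,0]],
    [0,[0.001,0.002,0.039],[0,0,0]],
    [0,[0.001,0.002,0.043],[0,0,0]],
    [0,[0.001,0.002,0.043],[0,0,0]]
  ]
}}

```text
time: 9.8
eef_pos: [0.5484, -0.1279, 0.127]
tcp_rot: [-2.414, 2.011, -0.001]
ft_force: [2.1, -0.2, 2.8]
gripper_width: -0.0
```

>>> {"method": "carry_out", "body": {
  "deltas": [
    [0,[0,0,0.002],[0,0,0]],
    [0,[0,0,0.004],[0,0,0]],
    [0,[0,0,0.005],[0,0,0]],
    [0,[0,0,0.005],[0,0,0]]
  ]
}}

```text
time: 10.2
eef_pos: [0.5484, -0.1279, 0.1258]
tcp_rot: [-2.414, 2.011, -0.001]
ft_force: [1.9, 0.1, 5.9]
gripper_width: 0.0001
```

>>> {"method": "carry_out", "body": {
  "deltas": [
    [0,[0,0,0.002],[0,0,0]],
    [0,[0,0,0.003],[0,0,0]],
    [0,[0,0,0.003],[0,0,0]]
  ]
}}

```text
time: 10.5
eef_pos: [0.5484, -0.1279, 0.1252]
tcp_rot: [-2.414, 2.011, -0.001]
ft_force: [0.2, 1.3, 10.3]
gripper_width: 0.0001
```

>>> {"method": "carry_out", "body": {
  "deltas": [
    [0,[0,0,-0.03],[0,0,0]],
    [0,[0,0,-0.15],[0,0,0]],
    [0,[0,0.17,-0.45],[0,0,0]],
    [0,[0,0.17,-0.45],[0,0,0]],
    [0,[0,0.17,-0.45],[0,0,0]],
    [0,[0,0.17,-0.45],[0,0,0]],
    [0,[0,0.17,-0.45],[0,0,0]]
  ]
}}

```text
time: 11.2
eef_pos: [0.4976, -0.1368, 0.2582]
tcp_rot: [2.413, -2.01, -0.003]
ft_force: [0.8, -0.5, -0.9]
gripper_width: -0.0004
```

```bash
python3 - <<'E'
from h import *
snapshot('side');i=cv2.cvtColor(snapshot('side'),cv2.COLOR_RGB2BGR);cv2.imwrite('pics/s11.png',cv2.resize(i[195:325,215:390],None,fx=4.5,fy=4.5,interpolation=cv2.INTER_CUBIC))
im=cv2.cvtColor(snapshot('wrist'),cv2.COLOR_RGB2BGR);cv2.imwrite('pics/w11.png',im)
p,R=tool();print(p,ctrl.read_state()['ft_force'],ctrl.read_state()['time'])
E
```

```text
[ 0.49784205 -0.13672678  0.25803761] [ 0.03089624 -0.20805049  0.44860607] 11.35
```

View pics/s11.png

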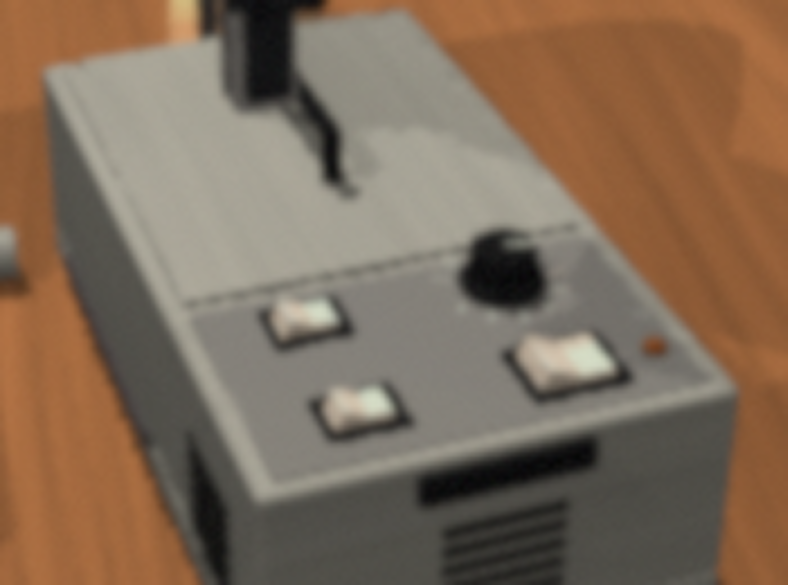

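View pics/w11.png

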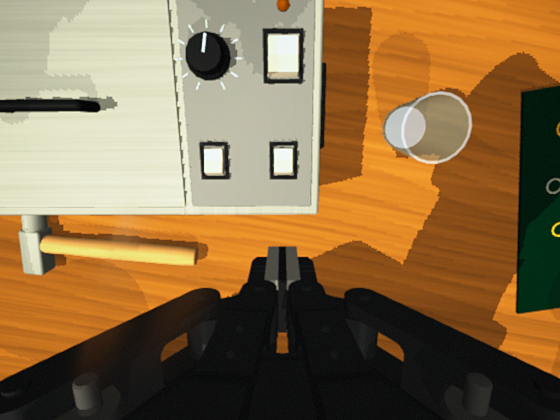

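All three rockers have their front halves raised and rear halves level. The dial pointer, lid, hammer and beaker look unchanged, and the tool is clear.

```bash
python3 -c "
from cell import ctrl
ctrl.job_done()"
```

```text
the job is handed in; nothing more can be done
```

I switched on mains, heater and ultrasound in that order, pressing each raised end with the shut fingertips until it met the firm stop. I handed the job in at about 11.4 s; no verdict is reported.

- **Presses:** each rocker stopped at a TCP height of about 0.1252–0.1255 m, against the 0.126 m expected. The readings at the stops were 9.3, 9.0 and 10.3 N.
- **Last check:** the side picture shows all three rear halves level and front halves raised. The wrist picture shows the dial pointer, lid, hammer and beaker looking unchanged. The deck had not visibly shifted between pictures, and the tool was clear with the force near zero. I did not re-measure the cleaner's position or look again at the punches at the end.
- **First mains press:** I stopped it partway at about 2 to 3 N. The sideways force and the side picture left it unclear whether the tip sat properly on the raised end. I lifted, moved the tip about 2 mm forward and pressed again, which worked.

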